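Weigh a fired lid on a beam scale with a drag pointer

ROBOT

A 6-joint arm with a two-finger parallel gripper is mounted at the origin on the work surface. World frame = base frame: x ahead of the robot, y to its left, z up, the work surface at z = 0. Lengths are in m, angles in rad, forces in N, time in s.
With the tool pointing down it reaches from about 0.3 to 0.775 m from the base axis. Payload 14.6 kg.
Tool frame: the origin (TCP) lies midway between the tips of the shut fingers; the grasp point (between the pads) lies 19 mm behind it; z points along the fingers, y is the line along which they close (so a half turn about z gives the same grasp; the last joint's range is limited). The gripper opens to 85 mm and grips with 20 to 120 N. Pads are 22 mm wide; open, the fingers measure 114 mm over their backs; the gripper's body (76 mm by 85 mm) begins 54 mm behind the grasp point. The pads swing forward as they close: fully open they stand 13 mm farther back than shut.
Start: joints at [-1.354, 0.3, 1.521, -0, 1.321, -0.067], TCP at [0.154, -0.528, 0.231] pointing down, gripper open.
Joint ranges: [-3.03, 3.03], [-0.79, 2.21], [0.23, 2.52], [-1.04, 4.18], [0, 3.07], [-2.55, 2.55]. Speed limits (rad/s): [2.22, 2.22, 2.57, 3.14, 3.14, 3.14].

INTERFACE

Orientations are given as a rotation vector (axis times angle).
In Python, from bench import robot gives the robot as it stands.
- The arm moves only by the tool servo_tool, never from a script. Its argument "motion" is a list of rows, each a list of 5 numbers: the closure in counts, from 0 (fully open) to 255 (shut), then the shift along the world's x, y, z in units of 30 mm (1.0 is 30 mm), then the turn about the world's z in units of 6 degrees (1.0 is 6 degrees). A call has 1 to 20 rows; each row shifts and turns the commanded pose from where the row before left it; what a row does not reach is not made up. A row lasts 1/10 s, in which the tool goes at most 50 mm and 8.59 degrees, less where a joint would pass 70% of its speed; a pose out of reach is approached as far as the arm can. A call is refused whole if a number of a shift passes 1 or a number of a turn 1, either way. A call with a gripper value outside its range is refused whole. The fingers move at their own pace and stop on an object; "force" is the grip in N (left out, the last holds). Time passes only in rows, so rows that do not move let the fingers close. It gives the time, the measured TCP pose, the force, the opening and the grip force at its end, in the units of the state.
- robot.read_state(): the state, without advancing time (a new reading comes with each control period).
- robot.read_camera(name): name is "scene" or "top" or "wrist"; returns a dict with "frame" (420x560x3 uint8, red, green, blue), "range_z" (420x560 float32, m along the optical axis (not along the pixel's ray), 0 where there is no reading), "fx", "fy", "cx", "cy" (pixels), "R" (3x3) and "t" (3): a world point X has camera coordinates R X + t; the wrist camera has in their place "mount" (4x4, takes a point from camera to tool coordinates, whose origin is the TCP and whose axes are the flange's). Camera axes: x right, y down, z forward; pixel columns grow to the right and rows downward; lengths in m; the calibration is good to about 2 mm. A picture is of the moment at which its call begins: read the wrist's pose just before it.
- robot.hand_in(): hands the job in; it is judged then, once.
Trained networks look in a picture, given as the dict that the camera call returned (one of the last four; its "shot" number tells which), for a name from the list of things; names that differ only in an ending like _2 or _b are one class to them, and where a whole thing is asked for, a point or a joint stands for the part that bears it (a point fixed in the world has none). Each returns a list of dicts, best first, with "score" (0 to 1); they miss things now and then, are a little off and sometimes report something else, mostly with a low value. They report only what shows in the picture. A call takes as long as a camera call.
- robot.look_for(picture, query): "xyz" ([x, y, z] in m, in the coordinates of the camera as it stood for that picture, good to about 4 mm: the middle of the surface that is visible of it).
- robot.cut_out(picture, query): "mask" (420x560 bool, what is visible of it).
- robot.place_of(picture, query): "xyz" ([x, y, z] in m, in the coordinates of the camera as it stood for that picture, good to about 4 mm: a listed point, or the origin of a listed thing).
The state is a dict: "time": time; "joint_pos": joint angles; "joint_velocities": joint speeds; "joint_efforts": joint torques, N m; "tool_pos": TCP position; "tcp_rot": TCP orientation; "force": force on the tool from outside, world axes, zero at the start; "ft_torque": the same for the moment, N m; "finger_gap": finger opening in m; "grip_force": force on a finger pad.
Only numpy, scipy, OpenCV 4.12 (cv2) and the standard library are available. Lean on these libraries where they do the work, as an engineer would, in place of code of your own. Each camera call takes 0.05 s, during which the arm holds its last target. There are 200 camera calls.

TASK

Weigh the knobbed terracotta lid on the beam scale: first clear the old reading by twisting the spring-return bar knob anticlockwise right to its stop and letting it spring home, so that the drag pointer stands at zero; then, with the beam still arrested, set the lid gently on the middle of the pan and let go of it. Push the arrest lever fully over, away from the scale's front, so that the beam swings free and carries the pointer up, keep off the beam for about a second until it settles, then bring the lever fully back to arrest the beam again, leaving the lid on the pan and the reading on the pointer. Do not push the pointer by hand, and leave the other things on the table where they are.

Things in the scene. Friction and masses are not known exactly. Their poses are not given: they have to be found in the camera images.
- scale: Fixed beam scale; origin under the middle of its grey housing, x away from its front (control side), y along the beam to the pan, z up. Housing x -115 to 105, y -150 to 150, 75 mm high. In mm here: knob axis (-80, 40); lever pivot (-80, -90, 70); beam at x 60, z 150; 44 mm thick counterweight at y -140 to -100; pan at y 165; dial plate at x 75, y -30 to 80, up to z 263.
- knob: Spring-return reset knob: black bar grip on a disc, vertical axis; bar 80 mm long, 12 mm wide, 26 mm tall; its lower edge 87 mm above the table; origin on the axis at the housing's top, axes along the scale's when at home. At home the bar is turned -0.6 rad from the scale's x axis, so its front end (white line) points to the front and to +y.
- knob_turn (a joint): Angle of the reset knob: 0 at home, grows anticlockwise seen from above to the stop at 1.2 rad; a spring (0.05 N m at home, 0.17 N m at the stop) turns it home when let go. Turning it carries the drag pointer down to zero; the pointer is at zero only when the knob has reached its stop.
- lever_tip (a point): Centre of the black ball, 26 mm diameter, on the end of the arrest lever (70 mm from its pivot, stalk 10 mm thick), about 133 mm above the table. It swings in the scale's x-z plane.
- lever_tilt (a joint): Angle of the arrest lever: 0 beam arrested, lever leaning to the front (scale -x, ball 30 mm before its pivot); 0.9 rad beam free, leaning away (scale +x). It stays where it is left; about 1 to 4 N at the ball.
- pan (a point): Centre of the pan's floor, 174 mm above the table when the beam is level. Round steel pan on the beam's end, floor 98 mm wide inside a rim 5 mm higher; it sinks as the beam tips.
- beam: The whole swinging beam with pan and counterweight; origin on its hinge, y along it towards the pan.
- beam_tilt (a joint): Angle of the beam: 0 level, grows (to at most 0.25 rad) as the pan side sinks; a loaded beam let free comes to rest somewhere between 0.07 and 0.22 rad.
- pointer: Black drag pointer, 108 mm long, on the far side of the dial plate; origin at the beam's hinge, z along the pointer.
- pointer_turn (a joint): Angle of the drag pointer: 0 upright (zero reading), grows to 0.30 rad towards the pan. The swinging beam pushes it up, and it stays there by friction until reset.
- lid: Terracotta jar lid to be weighed: disc 72 mm across and 14 mm thick with an upright round knob 27 mm across, whose top is 52 mm above the underside; about 0.3 kg; origin at the centre of its underside, z up.
- cup: Bystander: terracotta cup, 74 mm across, 70 mm tall; origin at its underside.
- saucer: Bystander: flat terracotta disc without any knob, 80 mm across, 18 mm thick; origin at its underside.
- jar: Bystander: closed jar, 64 mm across, 85 mm tall; origin at its underside.
- spatula: Bystander: spatula with wooden handle, 200 mm long, lying flat; origin at its underside.
- brush: Bystander: brush with wooden handle, 180 mm long, lying flat; origin at its underside.
- dowel: Bystander: wooden rod, 24 mm thick, 220 mm long, lying beyond the scale; origin at its underside.

How it is judged:
On the way, in this order (a step that is already met when the one before it is completed fails the run):
1. the knob is twisted to its stop and the pointer is back at zero (value of joint knob_turn above 1.1 rad and value of joint pointer_turn below 0.05 rad), for 0.1 s.
2. the knob is let go and has sprung home, the pointer still at zero (value of joint knob_turn below 0.1 rad and value of joint pointer_turn below 0.05 rad and contact force between the fingers and knob below 0.2 N), for 0.2 s.
3. the lid stands on the pan, let go, with the beam still arrested (z of lid in the frame of pan between -0.005 and 0.006 m and horizontal distance between lid and pan below 0.02 m and angle between lid's own z axis and vertical below 0.35 rad and contact force between the fingers and lid below 0.2 N and value of joint lever_tilt below 0.2 rad and value of joint beam_tilt below 0.03 rad), for 0.2 s.
4. the lever is over, the beam has swung free under the lid and carried the pointer up, with nothing touching pan or lid (z of lid in the frame of pan between -0.005 and 0.006 m and horizontal distance between lid and pan below 0.02 m and angle between lid's own z axis and vertical below 0.35 rad and contact force between the fingers and lid below 0.2 N and value of joint lever_tilt above 0.7 rad and value of joint each of beam_tilt, pointer_turn above 0.06 rad and velocity of joint beam_tilt below 0.03 rad/s and contact force between each of the arm, the fingers and beam below 0.2 N), for 0.4 s.
At the end, for the whole second after the job is handed in: The lever is back within 0.2 rad of arrested, the beam level within 0.03 rad, the lid stands still and upright on the pan within 20 mm of its middle, the pointer keeps its reading (over 0.06 rad) and the knob is home (within 0.1 rad) (all of step 3 and linear speed of lid below 0.02 m/s and value of joint pointer_turn above 0.06 rad and value of joint knob_turn below 0.1 rad); the robot touches nothing.
It fails at once if the lid is dropped or knocked hard on the pan (over 40 N) (contact force between lid and beam above 40 N).
It fails at once if the pointer is pushed by hand (contact force between any of the fingers, the arm and pointer above 1 N).
It fails at once if a bystander is shifted by more than 30 mm (distance of any of cup, saucer, jar, spatula, brush, dowel from where it was at the start of the episode above 0.03 m).
It also fails if it takes over 72 s, if anything falls off the work surface, if the arm or the gripper's body presses on something with over 40 N, if the wrist force passes 120 N, or if a joint passes its speed limit or range.

## Working session

There is one attempt and no reset: what is moved stays moved. The work goes in short steps, Python scripts to look and compute and a tool call to move; the robot and the scene stay as the last step left them, time stands still between calls to the robot, and variables do not carry over. Pictures are saved under pics/ and viewed, at most 10 in all, crops included, and the job is handed in when it is done.

Besides the shell and the picture viewer there is one more tool, called by a JSON object that holds its "api" and its "payload", one argument or row to a line. servo_tool: Moves the arm, as the interface text tells. Its arguments: {"type":"object","properties":{"motion":{"type":"array"},"force":{"type":"number"}},"required":["motion"]}

```bash
mkdir -p pics
cat > h.py <<'E'
import numpy as np, cv2
from bench import robot
from scipy.spatial.transform import Rotation as Ro
def w(c,p): return np.array(c["R"]).T@(np.array(p)-np.array(c["t"]))
def save(c,n): cv2.imwrite("pics/"+n, c["frame"][:,:,::-1])
E
python3 - <<'E'
from h import *
for n in ("top","scene"):
    c=robot.read_camera(n); save(c,n+"0.png")
    for q in ("scale","knob","lever_tip","pan","beam","pointer","lid","cup","saucer","jar","spatula","brush","dowel"):
        print(n,q,[(round(d["score"],2),w(c,d["xyz"]).round(3).tolist()) for d in robot.place_of(c,q)[:2]])
s=robot.read_state(); print(s["time"],s["tool_pos"],s["tcp_rot"],s["finger_gap"])
E
```

```text
top scale [(0.93, [0.563, -0.077, 0.002])]
top knob [(0.78, [0.502, -0.011, 0.074])]
top lever_tip [(0.48, [0.435, -0.128, 0.13])]
top pan [(0.82, [0.669, 0.065, 0.174])]
top beam [(0.69, [0.625, -0.091, 0.152]), (0.58, [0.611, 0.3, 0.0])]
top pointer []
top lid [(0.55, [0.429, 0.304, 0.001]), (0.35, [0.624, -0.089, 0.153])]
top cup [(0.92, [0.608, 0.3, 0.003]), (0.33, [0.395, -0.413, 0.0])]
top saucer [(0.94, [0.526, 0.445, 0.0])]
top jar [(0.79, [0.396, -0.413, -0.0])]
top spatula [(0.83, [0.39, 0.479, 0.001])]
top brush [(0.58, [0.61, -0.422, -0.0])]
top dowel [(0.88, [0.822, 0.003, 0.002])]
scene scale [(0.83, [0.562, -0.073, -0.005])]
scene knob [(0.44, [0.495, -0.014, 0.079])]
scene lever_tip [(0.37, [0.435, -0.132, 0.131])]
scene pan [(0.89, [0.665, 0.066, 0.171])]
scene beam [(0.98, [0.622, -0.091, 0.147]), (0.72, [0.611, 0.294, -0.003])]
scene pointer [(0.46, [0.641, -0.098, 0.15])]
scene lid [(0.74, [0.431, 0.3, -0.001])]
scene cup [(0.6, [0.61, 0.292, -0.002])]
scene saucer [(0.86, [0.527, 0.442, -0.002]), (0.34, [0.559, -0.077, -0.004])]
scene jar []
scene spatula [(0.67, [0.39, 0.479, 0.005]), (0.17, [0.818, 0.001, -0.001])]
scene brush [(0.8, [0.611, -0.421, -0.0])]
scene dowel [(0.65, [0.818, 0.009, -0.002])]
1.4 [ 0.15400196 -0.52798787  0.23128041] [-3.11000631e+00 -4.44321318e-01 -2.92310060e-05] 0.08556047354936298
```

View pics/top0.png

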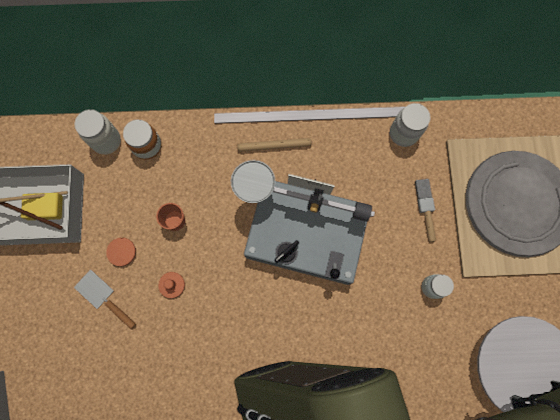

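View pics/scene0.png

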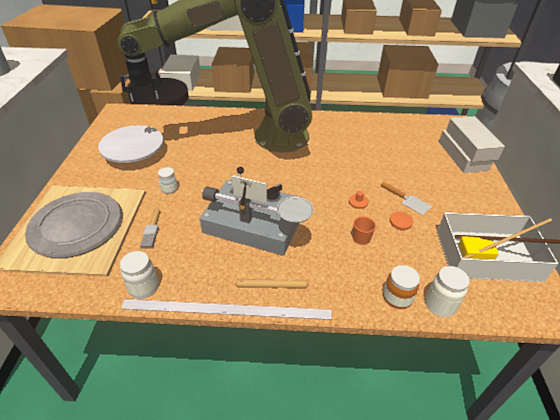

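Run:
```python
from h import *
from scipy.optimize import least_squares
# fit yaw & origin
pts=[((0,0),(.5625,-.075),.5),((-.08,.04),(.4985,-.0125),1),((.06,.165),(.667,.0655),1),((.06,0),(.6235,-.091),1),((-.11,-.09),(.435,-.130),1)]
def f(p):
    c,s=np.cos(p[2]),np.sin(p[2])
    return np.concatenate([k*(np.array([p[0]+c*a[0]-s*a[1],p[1]+s*a[0]+c*a[1]])-b) for a,b,k in pts])
r=least_squares(f,[.56,-.08,-.25]); print(r.x,np.degrees(r.x[2]),f(r.x).round(4))
R=Ro.from_rotvec(robot.read_state()["tcp_rot"]).as_matrix(); print(R.round(3))
```

```text
[ 0.5646587  -0.07451833 -0.28245174] -16.183292897135125 [ 0.0011  0.0002  0.0005 -0.0013  0.0013  0.0017 -0.0012 -0.0002 -0.0011
 -0.0003]
[[ 0.96  0.28  0.  ]
 [ 0.28 -0.96  0.  ]
 [ 0.   -0.   -1.  ]]
```

The top view shows the knob at (287,252), lever ball at (335,272), lid at (171,285) and pan at (253,183). These agree with the fitted scale pose, which has a yaw of -16.2°. Next I move above the knob.

{"api": "servo_tool", "payload": {
  "motion": [
    [0, 0.64, 0.95, 0, 1],
    [0, 0.64, 0.95, 0, 1],
    [0, 0.64, 0.95, 0, 1],
    [0, 0.64, 0.95, 0, 1],
    [0, 0.64, 0.95, 0, 1],
    [0, 0.64, 0.95, 0, 1],
    [0, 0.64, 0.95, 0, 1],
    [0, 0.64, 0.95, 0, 1],
    [0, 0.64, 0.95, 0, 1],
    [0, 0.64, 0.95, 0, 1],
    [0, 0.64, 0.95, 0, 1],
    [0, 0.64, 0.95, 0, 1],
    [0, 0.64, 0.95, 0, 1],
    [0, 0.64, 0.95, 0, 1],
    [0, 0.64, 0.95, 0, 1],
    [0, 0.64, 0.95, 0, 1],
    [0, 0.64, 0.95, 0, 1],
    [0, 0.64, 0.95, 0, 1],
    [0, 0, 0, 0, 0.83],
    [0, 0, 0, 0, 0]
  ],
  "force": 80
}}

```text
time: 3.4
tool_pos: [0.4997, -0.0143, 0.2311]
tcp_rot: [-1.342, -2.84, 0.0]
force: [-0.7, 0.5, -0.3]
finger_gap: 0.0852
grip_force: 0.0
```

```bash
cat >> h.py <<'E'
def ws():
    s=robot.read_state(); c=robot.read_camera("wrist")
    R=Ro.from_rotvec(s["tcp_rot"]).as_matrix(); M=np.array(c["mount"])
    T=np.eye(4); T[:3,:3]=R; T[:3,3]=s["tool_pos"]; T=T@M
    I=np.linalg.inv(T); c["R"]=I[:3,:3]; c["t"]=I[:3,3]
    return s,c
def yaw(s):
    R=Ro.from_rotvec(s["tcp_rot"]).as_matrix(); return np.degrees(np.arctan2(R[1,1],R[0,1]))
E
python3 - <<'E'
from h import *
s,c=ws(); save(c,"w1.png"); print(s["tool_pos"],yaw(s),s["joint_pos"].__repr__())
for q in ("scale","knob","lever_tip","pan","beam"):
    print(q,[(round(d["score"],2),w(c,d["xyz"]).round(4).tolist()) for d in robot.place_of(c,q)[:2]])
m=robot.cut_out(c,"knob")
if m:
    v,u=np.nonzero(m[0]["mask"]&(c["range_z"]>0)); z=c["range_z"][v,u]
    P=np.c_[(u-c["cx"])/c["fx"]*z,(v-c["cy"])/c["fy"]*z,z]; W=(P-c["t"])@c["R"]
    B=W[(W[:,2]>.106)&(W[:,2]<.12)]
    print(len(W),len(B),np.percentile(W[:,2],[5,50,95]))
    (cx,cy),wh,a=cv2.minAreaRect((B[:,:2]*1000).astype(np.float32)); print(cx,cy,wh,a)
E
```

```text
[ 0.49973414 -0.01433346  0.23105737] 39.403097604128504 array([-1.01911386e-01,  1.88668306e-01,  1.65983385e+00, -7.90008510e-05,
        1.29350632e+00, -7.89603491e-01])
scale [(0.74, [0.5649, -0.0726, 0.002])]
knob [(0.8, [0.4981, -0.0129, 0.0794])]
lever_tip [(0.89, [0.4319, -0.1302, 0.1334])]
pan [(0.57, [0.6689, 0.0708, 0.1733])]
beam []
2498 1177 [0.08650425 0.08930045 0.1137983 ]
498.20220947265625 -12.794963836669922 (11.94461727142334, 78.87352752685547) 39.03689956665039
```

{"api": "servo_tool", "payload": {
  "motion": [
    [0, -0.05, 0.05, -0.9, 0],
    [0, 0, 0, -0.9, 0],
    [0, 0, 0, -0.9, 0],
    [0, 0, 0, -0.9, 0],
    [0, 0, 0, -0.6, 0],
    [0, 0, 0, -0.35, 0],
    [0, 0, 0, 0, 0],
    [255, 0, 0, 0, 0],
    [255, 0, 0, 0, 0],
    [255, 0, 0, 0, 0],
    [255, 0, 0, 0, 0],
    [255, 0, 0, 0, 0],
    [255, 0, 0, 0, 0]
  ],
  "force": 60
}}

```text
time: 5.05
tool_pos: [0.4981, -0.0136, 0.0952]
tcp_rot: [1.346, 2.838, -0.0]
force: [-2.6, -1.0, 5.3]
finger_gap: 0.0106
grip_force: 59.7
```

{"api": "servo_tool", "payload": {
  "motion": [
    [255, 0, 0, 0, 1],
    [255, 0, 0, 0, 1],
    [255, 0, 0, 0, 1],
    [255, 0, 0, 0, 1],
    [255, 0, 0, 0, 1],
    [255, 0, 0, 0, 1],
    [255, 0, 0, 0, 1],
    [255, 0, 0, 0, 1],
    [255, 0, 0, 0, 1],
    [255, 0, 0, 0, 1],
    [255, 0, 0, 0, 0.7],
    [255, 0, 0, 0, 0.5],
    [255, 0, 0, 0, 0],
    [255, 0, 0, 0, 0]
  ]
}}

```text
time: 6.45
tool_pos: [0.4981, -0.0136, 0.0952]
tcp_rot: [-0.449, 3.109, -0.0]
force: [-3.3, -1.2, 5.0]
finger_gap: 0.0107
grip_force: 59.8
```

Run:
```python
from h import *
s,c=ws(); print(s["tool_pos"],yaw(s),s["ft_torque"],s["force"],s["finger_gap"],s["joint_pos"].__repr__())
c=robot.read_camera("scene"); cv2.imwrite("pics/s1.png",cv2.resize(c["frame"][150:270,180:340,::-1],None,fx=4,fy=4,interpolation=2))
```

```text
[ 0.49810085 -0.0136278   0.09523931] 106.43239845016863 [-0.17325788  0.55931328 -0.1528312 ] [-3.25699339 -1.21286467  4.96444891] 0.01066023973076798 array([-1.00789871e-01,  3.49413023e-01,  1.80216750e+00, -1.95856379e-04,
        9.89859861e-01, -1.95827819e+00])
```

{"api": "servo_tool", "payload": {
  "motion": [
    [255, 0, 0, 0, 0.3],
    [255, 0, 0, 0, 0.2],
    [255, 0, 0, 0, 0.15],
    [255, 0, 0, 0, 0],
    [255, 0, 0, 0, 0]
  ]
}}

```text
time: 7.05
tool_pos: [0.4981, -0.0136, 0.0952]
tcp_rot: [-0.552, 3.093, 0.0]
force: [-3.2, -0.9, 6.5]
finger_gap: 0.0103
grip_force: 67.2
```

Run:
```python
from h import *
s,c=ws(); print(s["tool_pos"],yaw(s),s["ft_torque"],s["force"],s["finger_gap"])
```

```text
[ 0.49810472 -0.01363251  0.09523984] 110.23040178238178 [-0.09937522  0.54631966 -1.23177911] [-3.19030168 -0.88123372  6.46487223] 0.010265316265128365
```

View pics/s1.png

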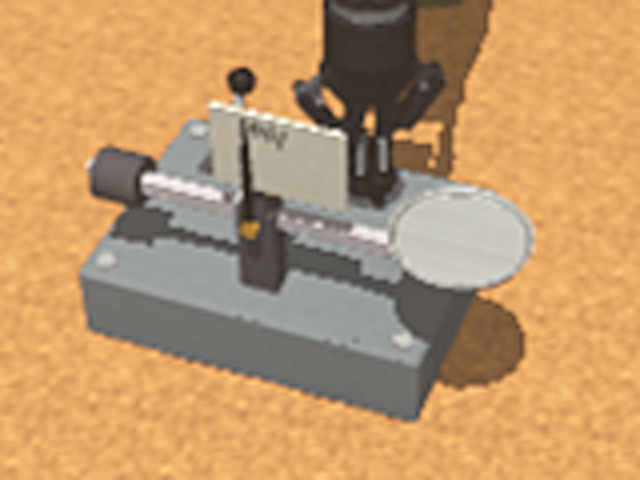

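The torque has jumped to 1.2 N m, so the knob is at its stop. The picture, taken just before that, shows the pointer upright at about (247,180). I'll bring the knob back home in the grip, release it and lift.

{"api": "servo_tool", "payload": {
  "motion": [
    [255, 0, 0, 0, -1],
    [255, 0, 0, 0, -1],
    [255, 0, 0, 0, -1],
    [255, 0, 0, 0, -1],
    [255, 0, 0, 0, -1],
    [255, 0, 0, 0, -1],
    [255, 0, 0, 0, -1],
    [255, 0, 0, 0, -1],
    [255, 0, 0, 0, -1],
    [255, 0, 0, 0, -1],
    [255, 0, 0, 0, -1],
    [255, 0, 0, 0, -0.6],
    [0, 0, 0, 0, 0],
    [0, 0, 0, 0, 0],
    [0, 0, 0, 0, 0],
    [0, 0, 0, 0, 0],
    [0, 0, 0, 0.3, 0],
    [0, 0, 0, 0.8, 0],
    [0, 0, 0, 1, 0],
    [0, 0, 0, 1, 0]
  ]
}}

```text
time: 9.1
tool_pos: [0.4979, -0.0135, 0.1895]
tcp_rot: [-1.309, -2.856, -0.0]
force: [0.2, 0.6, 0.3]
finger_gap: 0.0853
grip_force: 0.0
```

```bash
cat >> h.py <<'E'
def pc(c,m):
    v,u=np.nonzero(m&(c["range_z"]>0)); z=c["range_z"][v,u]
    return (np.c_[(u-c["cx"])/c["fx"]*z,(v-c["cy"])/c["fy"]*z,z]-c["t"])@c["R"]
E
python3 - <<'E'
from h import *
s,c=ws(); m=robot.cut_out(c,"knob")
W=pc(c,m[0]["mask"]); B=W[(W[:,2]>.106)&(W[:,2]<.12)]
print(len(B),cv2.minAreaRect((B[:,:2]*1000).astype(np.float32)))
E
```

```text
1531 ((498.04364013671875, -12.845497131347656), (12.013253211975098, 78.65240478515625), 38.842063903808594)
```

{"api": "servo_tool", "payload": {
  "motion": [
    [0, 0, 0, 1, 0],
    [0, -0.2, 0.9, 0.5, 0],
    [0, -0.21, 0.96, 0, 0],
    [0, -0.21, 0.96, 0, 0],
    [0, -0.21, 0.96, 0, 0],
    [0, -0.21, 0.96, 0, 0],
    [0, -0.21, 0.96, 0, 0],
    [0, -0.21, 0.96, 0, 0],
    [0, -0.21, 0.96, 0, 0],
    [0, -0.21, 0.96, 0, 0],
    [0, -0.21, 0.96, 0, 0],
    [0, -0.21, 0.96, -0.5, 0],
    [0, 0, 0, 0, 0],
    [0, 0, 0, 0, 0]
  ]
}}

```text
time: 10.6
tool_pos: [0.4288, 0.3016, 0.2175]
tcp_rot: [-1.307, -2.856, 0.001]
force: [-0.0, -0.8, 0.2]
finger_gap: 0.0853
grip_force: 0.0
```

Run:
```python
from h import *
s,c=ws(); save(c,"w2.png"); print(s["tool_pos"],yaw(s),s["joint_pos"].__repr__())
for q in ("lid","cup","saucer","spatula"):
    print(q,[(round(d["score"],2),w(c,d["xyz"]).round(4).tolist()) for d in robot.place_of(c,q)[:2]])
W=pc(c,robot.cut_out(c,"lid")[0]["mask"])
print(np.percentile(W[:,2],[1,25,50,75,99]))
for a,b in ((.045,.06),(.009,.02)):
    B=W[(W[:,2]>a)&(W[:,2]<b)]; print(len(B),cv2.minEnclosingCircle((B[:,:2]*1000).astype(np.float32)),np.median(B,0))
```

```text
[0.42882041 0.30156947 0.21751638] 40.81820577307079 array([ 5.43100049e-01,  2.54930955e-01,  1.61118873e+00, -1.46395588e-04,
        1.27641469e+00, -1.69269485e-01])
lid [(0.96, [0.4331, 0.3024, 0.0015])]
cup [(0.94, [0.608, 0.2929, -0.0015])]
saucer [(0.86, [0.5285, 0.4397, -0.0004])]
spatula [(0.88, [0.3937, 0.4775, -0.0033])]
[0.01237473 0.01480686 0.01571867 0.01732181 0.05303455]
520 ((430.533203125, 303.7915954589844), 13.31342601776123) [0.42968896 0.30479706 0.05173576]
2361 ((430.601806640625, 303.6243591308594), 35.7880744934082) [0.42581098 0.30919281 0.01532085]
```

{"api": "servo_tool", "payload": {
  "motion": [
    [0, 0.06, 0.07, -0.8, 0],
    [0, 0, 0, -1, 0],
    [0, 0, 0, -1, 0],
    [0, 0, 0, -1, 0],
    [0, 0, 0, -1, 0],
    [0, 0, 0, -0.8, 0],
    [0, 0, 0, -0.5, 0],
    [0, 0, 0, -0.3, 0],
    [0, 0, 0, 0, 0],
    [255, 0, 0, 0, 0],
    [255, 0, 0, 0, 0],
    [255, 0, 0, 0, 0],
    [255, 0, 0, 0, 0],
    [255, 0, 0, 0, 0],
    [255, 0, 0, 0, 0]
  ],
  "force": 40
}}

```text
time: 12.4
tool_pos: [0.431, 0.3036, 0.0265]
tcp_rot: [1.309, 2.856, 0.0]
force: [-3.3, -2.8, 7.2]
finger_gap: 0.0258
grip_force: 39.5
```

Run:
```python
from h import *
s=robot.read_state(); print(s["tool_pos"],s["finger_gap"],s["grip_force"],s["force"])
```

```text
[0.4309962  0.30363341 0.02645819] 0.02582750419370313 39.51877238228917 [-3.25716257 -2.77048445  7.21415049]
```

Run:
```python
from h import *
c=robot.read_camera("top")
print([(round(d["score"],2),w(c,d["xyz"]).round(4).tolist()) for d in robot.place_of(c,"pan")])
W=pc(c,np.ones((420,560),bool))
B=W[(W[:,2]>.164)&(W[:,2]<.19)&(np.hypot(W[:,0]-.668,W[:,1]-.067)<.075)]
print(len(B),np.median(B,0),cv2.minEnclosingCircle((B[:,:2]*1000).astype(np.float32)),(B.max(0)+B.min(0))/2, np.ptp(B,axis=0))
print([(d["xyz"],w(c,d["xyz"]).round(3)) for d in robot.place_of(c,"knob")][:1])
```

```text
[(0.78, [0.6682, 0.0667, 0.1731])]
1485 [0.66853207 0.06759061 0.17491407] ((667.892822265625, 67.17996215820312), 56.037105560302734) [0.6682916  0.06743471 0.1780593 ] [0.1104295  0.11023211 0.01989835]
[([0.0264, 0.1036, 1.2476], array([ 0.501, -0.013,  0.074]))]
```

{"api": "servo_tool", "payload": {
  "motion": [
    [255, 0, 0, 0.3, 0],
    [255, 0, 0, 0.8, 0],
    [255, 0, 0, 1, 0],
    [255, 0, 0, 1, 0],
    [255, 0, 0, 1, 0],
    [255, 0, 0, 1, 0],
    [255, 0, 0, 1, 0],
    [255, 0, 0, 1, 0],
    [255, 0, 0, 0.5, 0],
    [255, 0, 0, 0, 0]
  ]
}}

```text
time: 13.55
tool_pos: [0.4312, 0.3039, 0.2562]
tcp_rot: [1.308, 2.854, 0.005]
force: [-0.3, -0.1, -5.5]
finger_gap: 0.0256
grip_force: 40.4
```

{"api": "servo_tool", "payload": {
  "motion": [
    [255, 0.4, -0.4, 0, -0.95],
    [255, 0.79, -0.79, 0, -0.95],
    [255, 0.79, -0.79, 0, -0.95],
    [255, 0.79, -0.79, 0, -0.95],
    [255, 0.79, -0.79, 0, -0.95],
    [255, 0.79, -0.79, 0, -0.95],
    [255, 0.79, -0.79, 0, -0.95],
    [255, 0.79, -0.79, 0, -0.95],
    [255, 0.79, -0.79, 0, -0.95],
    [255, 0.79, -0.79, 0, -0.95],
    [255, 0.38, -0.38, 0, 0],
    [255, 0, 0, 0, 0],
    [255, 0, 0, 0, 0],
    [255, 0, 0, 0, 0]
  ]
}}

```text
time: 14.95
tool_pos: [0.667, 0.0677, 0.2533]
tcp_rot: [-2.512, -1.886, 0.001]
force: [-0.0, -0.6, -3.9]
finger_gap: 0.0251
grip_force: 40.4
```

Run:
```python
from h import *
s,c=ws(); save(c,"w3.png"); print(s["tool_pos"],yaw(s),s["finger_gap"],s["force"],s["ft_torque"])
c=robot.read_camera("scene"); cv2.imwrite("pics/s2.png",cv2.resize(c["frame"][130:270,180:370,::-1],None,fx=4,fy=4,interpolation=2))
for q in ("lid","pan"):
    print(q,[(round(d["score"],2),w(c,d["xyz"]).round(4).tolist()) for d in robot.place_of(c,q)[:2]])
```

```text
[0.6670052  0.06770549 0.25333798] -16.202925119173006 0.025115119699312405 [-0.02194743 -0.61984243 -3.86956635] [ 0.0228998  -0.03471642  0.03584217]
lid [(0.81, [0.6651, 0.065, 0.2285])]
pan [(0.66, [0.6651, 0.0652, 0.1733]), (0.58, [0.624, -0.0952, 0.1456])]
```

View pics/s2.png

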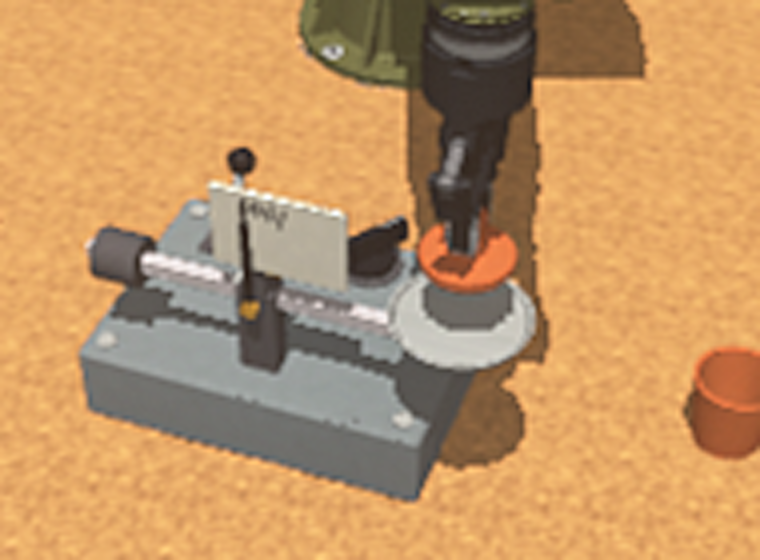

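The lid at (467,255) hangs level over the pan, whose middle is at about (465,320), and the pointer is still upright. Next I lower it gently.

{"api": "servo_tool", "payload": {
  "motion": [
    [255, 0.03, -0.02, -0.4, 0],
    [255, 0, 0, -0.5, 0],
    [255, 0, 0, -0.4, 0],
    [255, 0, 0, -0.2, 0],
    [255, 0, 0, -0.1, 0],
    [255, 0, 0, 0, 0],
    [255, 0, 0, -0.03, 0],
    [255, 0, 0, -0.03, 0]
  ]
}}

```text
time: 15.95
tool_pos: [0.6687, 0.0663, 0.2045]
tcp_rot: [2.513, 1.885, 0.001]
force: [-0.1, 0.2, -3.4]
finger_gap: 0.0252
grip_force: 40.4
```

{"api": "servo_tool", "payload": {
  "motion": [
    [255, 0, 0, -0.03, 0],
    [255, 0, 0, -0.03, 0],
    [255, 0, 0, -0.03, 0],
    [255, 0, 0, -0.03, 0],
    [255, 0, 0, 0, 0]
  ]
}}

```text
time: 16.45
tool_pos: [0.6685, 0.0663, 0.2003]
tcp_rot: [-2.513, -1.885, 0.0]
force: [-0.5, 0.6, -3.4]
finger_gap: 0.0256
grip_force: 40.4
```

{"api": "servo_tool", "payload": {
  "motion": [
    [255, 0, 0, -0.03, 0],
    [255, 0, 0, -0.03, 0],
    [255, 0, 0, 0, 0]
  ]
}}

```text
time: 16.75
tool_pos: [0.6686, 0.0666, 0.1993]
tcp_rot: [2.513, 1.885, 0.002]
force: [-1.4, 3.6, 2.6]
finger_gap: 0.0254
grip_force: 41.2
```

{"api": "servo_tool", "payload": {
  "motion": [
    [180, 0, 0, 0, 0],
    [165, 0, 0, 0, 0],
    [155, 0, 0, 0, 0],
    [140, 0, 0, 0, 0],
    [120, 0, 0, 0, 0],
    [100, 0, 0, 0, 0],
    [100, 0, 0, 0, 0],
    [80, 0, 0, 0.2, 0],
    [80, 0, 0, 0.6, 0],
    [80, 0, 0, 1, 0],
    [80, 0, 0, 1, 0],
    [80, 0, 0, 0.6, 0],
    [80, 0, 0, 0, 0]
  ]
}}

```text
time: 18.05
tool_pos: [0.669, 0.0663, 0.3042]
tcp_rot: [2.511, 1.883, 0.007]
force: [-0.0, 0.6, -0.4]
finger_gap: 0.0585
grip_force: 0.0
```

Run:
```python
from h import *
s,c=ws(); print(s["tool_pos"],s["finger_gap"],s["force"])
c=robot.read_camera("scene"); cv2.imwrite("pics/s3.png",cv2.resize(c["frame"][130:270,180:370,::-1],None,fx=4,fy=4,interpolation=2))
for q in ("lid","pan","lever_tip"):
    print(q,[(round(d["score"],2),w(c,d["xyz"]).round(4).tolist()) for d in robot.place_of(c,q)[:2]])
```

```text
[0.6690479  0.06632383 0.30419846] 0.05852116019035783 [-0.02414813  0.5817127  -0.37945829]
lid [(0.96, [0.6678, 0.0615, 0.173])]
pan [(0.74, [0.6633, 0.067, 0.1723])]
lever_tip [(0.74, [0.6391, -0.0992, 0.1534]), (0.4, [0.4372, -0.1336, 0.1298])]
```

View pics/s3.png

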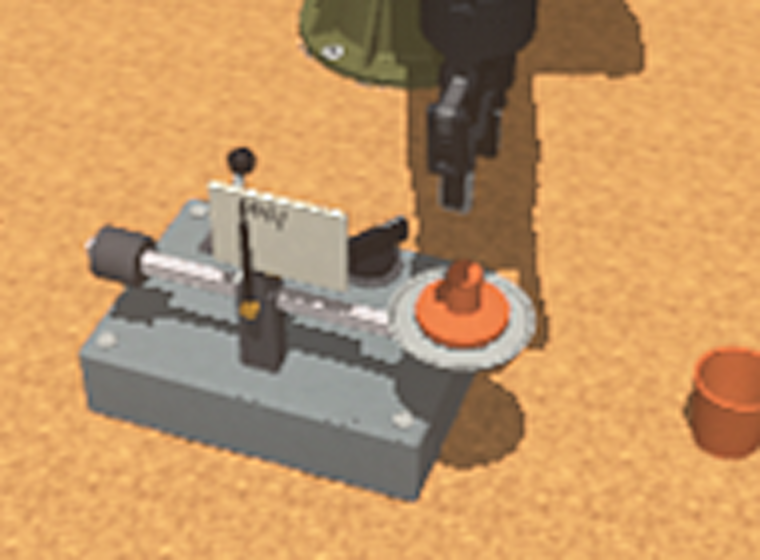

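The lid sits in the middle of the pan and the lever is still arrested with its ball at (241,160). I'll go to the lever ball and grip it across the scale's y axis.

{"api": "servo_tool", "payload": {
  "motion": [
    [0, -0.52, -0.44, 0.5, -1],
    [0, -0.52, -0.44, 0, -1],
    [0, -0.52, -0.44, 0, -1],
    [0, -0.52, -0.44, 0, -1],
    [0, -0.52, -0.44, 0, -1],
    [0, -0.52, -0.44, 0, -1],
    [0, -0.52, -0.44, 0, -1],
    [0, -0.52, -0.44, 0, -1],
    [0, -0.52, -0.44, 0, -1],
    [0, -0.52, -0.44, 0, -1],
    [0, -0.52, -0.44, 0, -1],
    [0, -0.52, -0.44, 0, -1],
    [0, -0.52, -0.44, -0.5, -1],
    [0, -0.52, -0.44, -1, -1],
    [0, -0.52, -0.4, -1, -1],
    [0, 0, 0, 0, 0],
    [0, 0, 0, 0, 0]
  ],
  "force": 25
}}

```text
time: 20.0
tool_pos: [0.4346, -0.1305, 0.2408]
tcp_rot: [-3.11, 0.442, 0.001]
force: [0.6, -1.0, 0.7]
finger_gap: 0.0853
grip_force: 0.0
```

Run:
```python
from h import *
s,c=ws(); print(s["tool_pos"],yaw(s),s["joint_pos"].__repr__())
for q in ("lever_tip","knob","scale"):
    print(q,[(round(d["score"],2),w(c,d["xyz"]).round(4).tolist()) for d in robot.place_of(c,q)[:2]])
W=pc(c,np.ones((420,560),bool)); B=W[(W[:,2]>.125)&(W[:,2]<.155)&(np.hypot(W[:,0]-.433,W[:,1]+.13)<.03)]
print(len(B),cv2.minEnclosingCircle((B[:,:2]*1000).astype(np.float32)),B[:,2].max())
```

```text
[ 0.43463285 -0.13047584  0.24083426] -106.18076687949561 array([-3.72460552e-01,  7.53972238e-02,  1.76487595e+00,  1.55965587e-04,
        1.30173201e+00,  1.48070190e+00])
lever_tip [(0.79, [0.4354, -0.1252, 0.1295])]
knob [(0.72, [0.498, -0.0108, 0.0762])]
scale [(0.69, [0.5664, -0.0747, 0.0012])]
743 ((434.8347473144531, -130.9491729736328), 12.84084701538086) 0.14892355725981976
```

{"api": "servo_tool", "payload": {
  "motion": [
    [0, 0, 0, -0.8, 0],
    [0, 0, 0, -1, 0],
    [0, 0, 0, -1, 0],
    [0, 0, 0, -0.8, 0],
    [0, 0, 0, -0.55, 0],
    [0, 0, 0, 0, 0],
    [200, 0, 0, 0, 0],
    [255, 0, 0, 0, 0],
    [255, 0, 0, 0, 0],
    [255, 0, 0, 0, 0],
    [255, 0, 0, 0, 0],
    [255, 0, 0, 0, 0]
  ]
}}

```text
time: 21.4
tool_pos: [0.4348, -0.1304, 0.1168]
tcp_rot: [-3.11, 0.444, -0.002]
force: [-0.5, 2.8, 6.5]
finger_gap: 0.0244
grip_force: 24.2
```

{"api": "servo_tool", "payload": {
  "motion": [
    [255, 0.19, -0.055, 0.08, 0],
    [255, 0.195, -0.057, 0.065, 0],
    [255, 0.2, -0.058, 0.045, 0],
    [255, 0.2, -0.058, 0.03, 0],
    [255, 0.2, -0.058, 0.005, 0],
    [255, 0.2, -0.058, -0.01, 0],
    [255, 0.2, -0.058, -0.03, 0],
    [255, 0.2, -0.058, -0.05, 0],
    [255, 0.195, -0.057, -0.07, 0],
    [255, 0.19, -0.055, -0.08, 0],
    [255, 0.03, -0.01, -0.01, 0],
    [255, 0, 0, 0, 0],
    [255, 0, 0, 0, 0]
  ]
}}

```text
time: 22.7
tool_pos: [0.4946, -0.1481, 0.1154]
tcp_rot: [3.11, -0.444, 0.001]
force: [-0.8, -4.5, 2.4]
finger_gap: 0.0241
grip_force: 24.6
```

Run:
```python
from h import *
s=robot.read_state(); print(s["tool_pos"],s["finger_gap"],s["force"])
c=robot.read_camera("scene"); cv2.imwrite("pics/s4.png",cv2.resize(c["frame"][130:270,180:370,::-1],None,fx=4,fy=4,interpolation=2))
```

```text
[ 0.49456621 -0.14812467  0.11543552] 0.024131477330324353 [-0.76285274 -4.4800721   2.43297813]
```

View pics/s4.png

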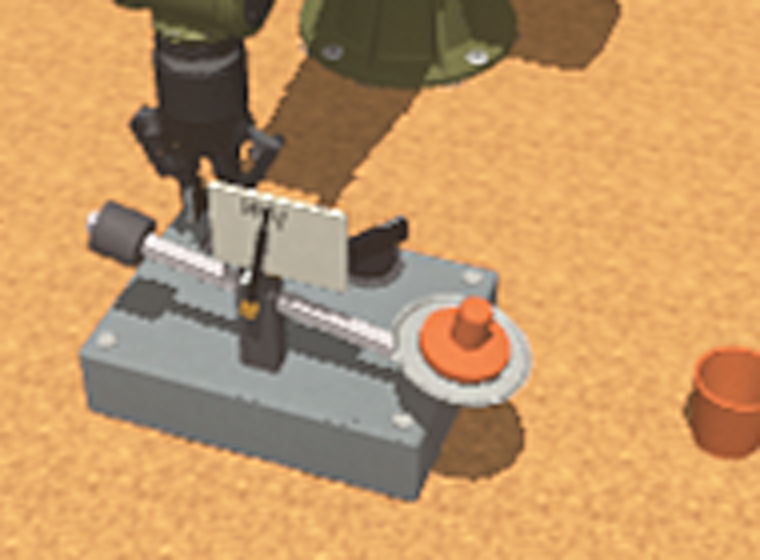

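The beam has tipped with the lid on the pan, and the pointer has been carried up to about (264,225). I'll wait for it to settle, then return the lever slowly.

{"api": "servo_tool", "payload": {
  "motion": [
    [255, 0, 0, 0, 0],
    [255, 0, 0, 0, 0],
    [255, 0, 0, 0, 0],
    [255, 0, 0, 0, 0],
    [255, 0, 0, 0, 0],
    [255, 0, 0, 0, 0],
    [255, 0, 0, 0, 0],
    [255, 0, 0, 0, 0],
    [255, 0, 0, 0, 0],
    [255, 0, 0, 0, 0],
    [255, 0, 0, 0, 0],
    [255, 0, 0, 0, 0],
    [255, 0, 0, 0, 0],
    [255, 0, 0, 0, 0],
    [255, 0, 0, 0, 0],
    [255, 0, 0, 0, 0]
  ]
}}

```text
time: 24.35
tool_pos: [0.4945, -0.1481, 0.1155]
tcp_rot: [3.11, -0.444, 0.0]
force: [-1.4, -4.7, 2.6]
finger_gap: 0.0241
grip_force: 24.6
```

{"api": "servo_tool", "payload": {
  "motion": [
    [255, -0.11, 0.03, 0.045, 0],
    [255, -0.11, 0.03, 0.045, 0],
    [255, -0.1, 0.029, 0.035, 0],
    [255, -0.1, 0.029, 0.035, 0],
    [255, -0.1, 0.029, 0.025, 0],
    [255, -0.1, 0.029, 0.025, 0],
    [255, -0.1, 0.029, 0.015, 0],
    [255, -0.1, 0.029, 0.015, 0],
    [255, -0.1, 0.029, 0.005, 0],
    [255, -0.1, 0.029, 0.005, 0],
    [255, -0.1, 0.029, 0, 0],
    [255, -0.1, 0.029, 0, 0],
    [255, -0.1, 0.029, -0.015, 0],
    [255, -0.1, 0.029, -0.015, 0],
    [255, -0.1, 0.029, -0.02, 0],
    [255, -0.1, 0.029, -0.025, 0],
    [255, -0.1, 0.029, -0.03, 0],
    [255, -0.1, 0.029, -0.035, 0],
    [255, -0.1, 0.028, -0.035, 0],
    [255, -0.1, 0.028, -0.04, 0]
  ]
}}

```text
time: 26.35
tool_pos: [0.4341, -0.1303, 0.1171]
tcp_rot: [-3.11, 0.444, -0.002]
force: [-1.1, 1.7, 12.3]
finger_gap: 0.023
grip_force: 23.7
```

{"api": "servo_tool", "payload": {
  "motion": [
    [255, -0.06, 0.02, -0.03, 0],
    [255, 0, 0, 0, 0],
    [255, 0, 0, 0, 0],
    [0, 0, 0, 0, 0],
    [0, 0, 0, 0, 0],
    [0, 0, 0, 0, 0],
    [0, 0, 0, 0, 0],
    [0, 0, 0, 0, 0],
    [0, 0, 0, 0.4, 0],
    [0, 0, 0, 1, 0],
    [0, 0, 0, 1, 0],
    [0, 0, 0, 1, 0],
    [0, 0, 0, 0.6, 0],
    [0, 0, 0, 0, 0],
    [0, 0, 0, 0, 0]
  ]
}}

```text
time: 27.85
tool_pos: [0.432, -0.1299, 0.2356]
tcp_rot: [3.11, -0.444, 0.001]
force: [-0.8, -0.3, -1.3]
finger_gap: 0.0853
grip_force: 0.0
```

Run:
```python
from h import *
s,c=ws(); print(s["tool_pos"],s["force"],s["finger_gap"])
W=pc(c,np.ones((420,560),bool)); B=W[(W[:,2]>.125)&(W[:,2]<.155)&(np.hypot(W[:,0]-.433,W[:,1]+.13)<.03)]
print(len(B),len(B) and cv2.minEnclosingCircle((B[:,:2]*1000).astype(np.float32)))
c=robot.read_camera("scene"); cv2.imwrite("pics/s5.png",cv2.resize(c["frame"][130:270,180:370,::-1],None,fx=4,fy=4,interpolation=2))
```

```text
[ 0.43195541 -0.12992022  0.23555361] [-0.82774451 -0.28542804 -1.32801506] 0.08533829451385298
611 ((454.5185241699219, -136.76409912109375), 12.84793472290039)
```

View pics/s5.png

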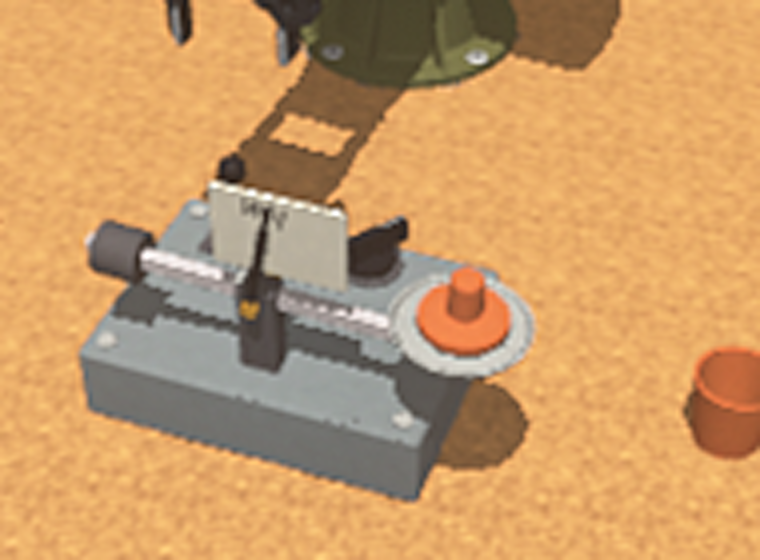

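The lever slipped out of the grip part-way: the ball is at (230,168), about 20 mm short of arrested. The pointer holds its reading and the lid is fine. I'll regrip harder and finish.

{"api": "servo_tool", "payload": {
  "motion": [
    [0, 0.4, -0.12, 0, 0],
    [0, 0.35, -0.11, -0.5, 0],
    [0, 0, 0, -1, 0],
    [0, 0, 0, -1, 0],
    [0, 0, 0, -0.9, 0],
    [0, 0, 0, -0.5, 0],
    [0, 0, 0, 0, 0],
    [200, 0, 0, 0, 0],
    [255, 0, 0, 0, 0],
    [255, 0, 0, 0, 0],
    [255, 0, 0, 0, 0],
    [255, 0, 0, 0, 0],
    [255, 0, 0, 0, 0]
  ],
  "force": 70
}}

```text
time: 29.25
tool_pos: [0.4554, -0.1367, 0.1194]
tcp_rot: [-3.11, 0.444, -0.004]
force: [3.2, 3.8, 5.2]
finger_gap: 0.0228
grip_force: 68.2
```

{"api": "servo_tool", "payload": {
  "motion": [
    [255, -0.09, 0.026, -0.01, 0],
    [255, -0.09, 0.026, -0.015, 0],
    [255, -0.09, 0.026, -0.02, 0],
    [255, -0.09, 0.026, -0.025, 0],
    [255, -0.09, 0.026, -0.03, 0],
    [255, -0.09, 0.026, -0.035, 0],
    [255, -0.08, 0.023, -0.035, 0],
    [255, -0.08, 0.023, -0.04, 0],
    [255, -0.04, 0.012, -0.02, 0],
    [255, 0, 0, 0, 0],
    [255, 0, 0, 0, 0]
  ]
}}

```text
time: 30.35
tool_pos: [0.4336, -0.1301, 0.1142]
tcp_rot: [3.11, -0.441, 0.006]
force: [-9.0, 11.3, 32.6]
finger_gap: 0.0226
grip_force: 72.7
```

{"api": "servo_tool", "payload": {
  "motion": [
    [0, 0, 0, 0, 0],
    [0, 0, 0, 0, 0],
    [0, 0, 0, 0, 0],
    [0, 0, 0, 0, 0],
    [0, 0, 0, 0, 0],
    [0, 0, 0, 0.4, 0],
    [0, 0, 0, 1, 0],
    [0, 0, 0, 1, 0],
    [0, 0, 0, 1, 0],
    [0, 0, 0, 0.6, 0],
    [0, 0, 0, 0, 0],
    [0, 0, 0, 0, 0]
  ]
}}

```text
time: 31.55
tool_pos: [0.4322, -0.1304, 0.2316]
tcp_rot: [3.11, -0.444, 0.0]
force: [0.0, -0.8, -0.3]
finger_gap: 0.0852
grip_force: 0.0
```

Run:
```python
from h import *
s,c=ws(); print(s["tool_pos"],s["force"],s["finger_gap"])
W=pc(c,np.ones((420,560),bool)); B=W[(W[:,2]>.125)&(W[:,2]<.155)&(np.hypot(W[:,0]-.433,W[:,1]+.13)<.03)]
print(len(B),len(B) and cv2.minEnclosingCircle((B[:,:2]*1000).astype(np.float32)))
c=robot.read_camera("scene"); cv2.imwrite("pics/s6.png",cv2.resize(c["frame"][130:270,180:370,::-1],None,fx=4,fy=4,interpolation=2))
for q in ("lid","pan"): print(q,[(round(d["score"],2),w(c,d["xyz"]).round(4).tolist()) for d in robot.place_of(c,q)[:2]])
```

```text
[ 0.4322297  -0.13036782  0.23161519] [ 0.01736834 -0.79816539 -0.29905812] 0.08517884427181144
796 ((434.3680419921875, -130.7347412109375), 12.83564281463623)
lid [(0.96, [0.6656, 0.0636, 0.1716])]
pan [(0.89, [0.6671, 0.0652, 0.1734])]
```

View pics/s6.png

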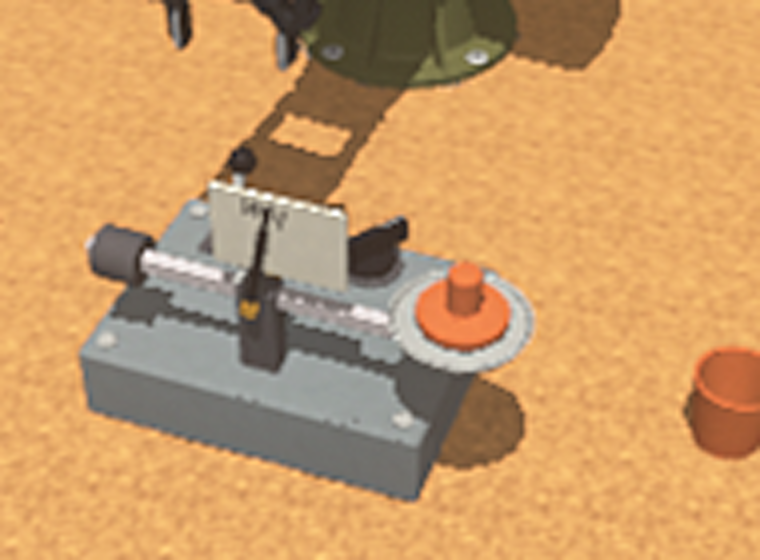

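The ball is back at the arrested position (241,160). The beam is level, the lid is centred on the pan, the pointer holds its reading at about (265,215), and the knob is at home.

```bash
python3 -c "
from bench import robot
print(robot.hand_in())"
```

```text
the job is handed in; nothing more can be done
None
```

I handed the job in at about 32 s; the hand-in returned no verdict. The last picture shows the lid centred on the pan, the lever fully back, the beam level and the pointer holding its reading. The lever slipped out of the grip on the first return, so I regripped it and finished. I didn't see how far over the lever went on the outward push, because the dial plate hid the ball.

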